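# Load a glazed bobbin on the firing pin and close the saggar

### The arm

A 7-joint arm with a two-finger parallel gripper is mounted at the origin on the work surface. World frame = base frame: x ahead of the robot, y to its left, z up, the work surface at z = 0. Lengths are in mm, angles in rad, forces in N, time in s.
With the tool pointing down it reaches from about 350 to 900 mm from the base axis. Payload 8.1 kg.
Tool frame: the origin (TCP) lies where the fingers leave the gripper's body, on its centre line; the fingertips stand 66 mm ahead of it and the grasp point (between the pads) lies 47 mm ahead of it; z points along the fingers, y is the line along which they close (so a half turn about z gives the same grasp; the last joint's range is limited). The gripper opens to 92 mm and grips with 3 to 60 N. Pads are 19 mm wide; open, the fingers measure 130 mm over their backs; the gripper's body (75 mm by 190 mm) begins 47 mm behind the grasp point.
Start: joints at [1.172, 0.434, 0.025, 1.573, -0.012, 1.134, -0.075], TCP at [182.167, -597.874, 292.242] pointing down, gripper open.
Joint ranges: [-2.62, 2.62], [-0.44, 2.09], [-1.27, 1.32], [0.08, 2.57], [-1.32, 4.46], [0.12, 2], [-2.74, 2.74]. Speed limits (rad/s): [2.22, 2.22, 3.01, 3.01, 3.14, 3.14, 3.14].

### API

Orientations are given as [roll, pitch, yaw] about the fixed x, y, z axes, in that order (R = Rz(yaw) Ry(pitch) Rx(roll)).
In Python, from workcell import monitor, vision, sign_off gives the robot as it stands.
- The arm moves only by the tool apply_moves, never from a script. Its argument "steps" is a list of rows, each a list of 2 entries, a list of its own where there are three numbers: the shift along the tool's x, y, z scaled (see below), then the turn, a rotation vector about the tool's x, y, z scaled (see below). A call has 1 to 8 rows; each row shifts and turns the commanded pose from where the row before left it, along the tool's axes as they then stand; what a row does not reach is not made up. The controller multiplies each number of a shift by 1 m and each number of a turn by 0.5 rad. A row lasts 1/8 s, in which the tool goes at most 62.5 mm and 10.7 degrees, less where a joint would pass 70% of its speed; a pose out of reach is approached as far as the arm can. A call with a number of a shift or a turn outside -1 to 1 is refused whole. A call with a gripper value outside its range is refused whole. "fingers" is the opening, from -1 (shut) to 1 (fully open), set as the call begins (left out, the last holds). The fingers move at their own pace and stop on an object; the grip force is fixed at half the most. Time passes only in rows, so rows that do not move let the fingers close. It gives the time, the measured TCP pose, the force, the opening and the grip force at its end, in the units of the state.
- monitor.sense(): the state, without advancing time (a new reading comes with each control period).
- vision.camera(name): name is "scene" or "top"; returns a dict with "pixels" (480x640x3 uint8, blue, green, red), "range_z" (480x640 float32, mm along the optical axis (not along the pixel's ray), 0 where there is no reading), "fx", "fy", "cx", "cy" (pixels), "k1" (the pictures are not rectified: a ray, as slopes to the right and down, at radius r is drawn at 1 + k1 r^2 times it, then the intrinsics apply), "eye" and "rotation" of the camera in the world. Camera axes: x right, y up, looking along -z (the intrinsics and any distortion apply to the point x, -y, -z); pixel columns grow to the right and rows downward; lengths in mm; the calibration is good to about 2 mm. A picture is of the moment at which its call begins.
- sign_off(): hands the job in; it is judged then, once.
The state is a dict: "clock": time; "joints": joint angles; "dq": joint speeds; "joint_efforts": joint torques, N m; "eef_pos": TCP position; "tcp_rot": TCP orientation; "contact_force": force on the tool from outside, world axes, zero at the start; "wrist_torque": the same for the moment, N m; "grip_width": finger opening in mm; "gripper_force": force on a finger pad.
Only numpy, scipy, OpenCV 4.12 (cv2) and the standard library are available. Lean on these libraries where they do the work, as an engineer would, in place of code of your own. Each camera call takes 0.05 s, during which the arm holds its last target. There are 200 camera calls.

### The job

Get the blue-glazed bobbin ready for the kiln: lower it over the upright pin inside the round clay firing box until it sits fully down on the pin's collar, then put the lid on the box so that it lies flat with its lip inside the rim. Set both pieces down gently rather than dropping them, and leave the white bobbin, the clay bird and the slip jar where they are.

Things in the scene. Friction and masses are not known exactly. Their poses are not given: they have to be found in the camera images.
- saggar: round open firing box of buff clay, fixed: outer diameter 190 mm, wall 10 mm, 95 mm high, floor 10 mm thick. Origin at the centre of its underside, z up. On its floor stands a dark collar (diameter 32 mm, top 18 mm above the origin) with an upright dark pin of diameter 12 mm that tapers to 6 mm at its tip, 60 mm above the origin
- pin_seat (a point): point on the box's axis at the top of the dark collar, where the pin leaves it (18 mm above the box's underside); the bobbin's lower face rests here. The pin reaches 42 mm above this point
- saggar_rim (a point): centre of the box's mouth, level with the top of its rim (95 mm above its underside)
- lid: loose round lid of darker buff clay, about 0.45 kg, right way up on the table: a lip disc of diameter 152 mm (tapering to 142 mm below), 8 mm high; on it a plate of diameter 196 mm, 8 mm thick; on top a dark brown round knob of diameter 28 mm, 26 mm high. Origin at the centre of the lip's underside, z up. When on the box the plate rests on the rim and the origin is 8 mm below the rim
- lid_knob (a point): point on the axis of the lid's knob, 30 mm above the lid's origin (12 mm below the knob's top): where to grip
- blue_bobbin: glossy blue ceramic bobbin standing upright, loose, about 0.12 kg, the one to load: 56 mm high, two flanges of diameter 50 mm and 12 mm thick at its ends, waist of diameter 34 mm between, through bore of diameter 18 mm along its axis. Same either way up. Origin at the centre of its lower face, z along its axis
- blue_bobbin_mid (a point): centre of the blue bobbin, on its axis 28 mm above its lower face (28 mm above the pin_seat point when seated)
- white_bobbin: unglazed white bobbin of the same shape and size as the blue one, standing upright; leave it alone. Origin at the centre of its lower face
- bird: white clay bird with an ochre beak, 89 mm high, body diameter 72 mm, tail reaching about 70 mm from its axis; leave it alone. Origin at the centre of its underside
- slip_jar: cream jar with a white cap, diameter 84 mm, 130 mm high; leave it alone. Origin at the centre of its underside
Things that resemble listed ones, but are neither listed nor needed, are in the scene too. What is shaped like the blue_bobbin but pink or red is not meant.

How it is judged (in metres and radians):
On the way, in this order (a step that is already met when the one before it is completed fails the run):
1. the blue bobbin sits fully down on the pin's collar, upright, with the fingers off it (horizontal distance between blue_bobbin_mid and pin_seat below 0.005 m and z of blue_bobbin_mid in the frame of pin_seat between 0.025 and 0.031 m and angle between the z axis of blue_bobbin and the z axis of saggar, either way round below 0.08 rad and contact force between the fingers and blue_bobbin below 0.05 N), for 0.2 s.
2. the lid is on the box (horizontal distance between lid and saggar below 0.013 m and z of lid in the frame of saggar_rim between -0.011 and -0.005 m and angle between lid's own z axis and vertical below 0.04 rad), for 0.2 s.
At the end, for the whole second after the job is handed in: Blue bobbin on the pin: centre 28 mm above pin_seat within 3 mm, within 5 mm of the pin's axis, its axis within 0.08 rad of the box's. Lid on the box: origin 8 mm below the rim within 3 mm, within 13 mm of the box's axis, tilted less than 0.04 rad. Both at rest (under 0.02 m/s) (all of step 2 and horizontal distance between blue_bobbin_mid and pin_seat below 0.005 m and z of blue_bobbin_mid in the frame of pin_seat between 0.025 and 0.031 m and angle between the z axis of blue_bobbin and the z axis of saggar, either way round below 0.08 rad and linear speed of each of blue_bobbin, lid below 0.02 m/s); the robot touches nothing.
It fails at once if the blue bobbin is dropped: it moves faster than 0.6 m/s with no finger on it (a fall of about 18 mm) (linear speed of blue_bobbin above 0.6 m/s and contact force between the fingers and blue_bobbin below 0.05 N).
It fails at once if the lid is dropped: it moves faster than 0.6 m/s with no finger on it (a fall of about 18 mm) (linear speed of lid above 0.6 m/s and contact force between the fingers and lid below 0.05 N).
It fails at once if the white bobbin is moved more than 30 mm or tipped more than 0.3 rad (distance of white_bobbin from where it was at the start of the episode above 0.03 m or angle between white_bobbin's own z axis and vertical above 0.3 rad).
It fails at once if the clay bird is moved more than 30 mm or tipped more than 0.3 rad (distance of bird from where it was at the start of the episode above 0.03 m or angle between bird's own z axis and vertical above 0.3 rad).
It fails at once if the slip jar is moved more than 30 mm or tipped more than 0.3 rad (distance of slip_jar from where it was at the start of the episode above 0.03 m or angle between slip_jar's own z axis and vertical above 0.3 rad).
It also fails if it takes over 64 s, if anything falls off the work surface, if the arm or the gripper's body presses on something with over 40 N, if the wrist force passes 120 N, or if a joint passes its speed limit or range.

## Working session

There is one attempt and no reset: what is moved stays moved. The work goes in short steps, Python scripts to look and compute and a tool call to move; the robot and the scene stay as the last step left them, time stands still between calls to the robot, and variables do not carry over. Pictures are saved under pics/ and viewed, at most 10 in all, crops included, and the job is handed in when it is done.

Besides the shell and the picture viewer there is one more tool, called after "Request:" by a JSON object that holds its "api" and its "payload". apply_moves: Moves the arm, as the interface text tells. Shifts and turns lie within -1 to 1; 1 stands for 1 m of shift or 0.5 rad of turn. Its arguments: {"type":"object","properties":{"steps":{"type":"array","items":{"type":"array"}},"fingers":{"type":"number"}},"required":["steps"]}

```bash
mkdir -p pics
cat > h.py <<'E'
import numpy as np, cv2
from workcell import monitor, vision, sign_off
def cloud(c):
    v,u=np.mgrid[0:480,0:640].astype(float)
    K=np.array([[c['fx'],0,c['cx']],[0,c['fy'],c['cy']],[0,0,1.]])
    p=cv2.undistortPoints(np.stack([u.ravel(),v.ravel()],1)[:,None],K,np.array([c['k1'],0,0,0.]))[:,0]
    z=c['range_z'].ravel().astype(float)
    P=np.stack([p[:,0]*z,-p[:,1]*z,-z],1)@np.array(c['rotation']).T+np.array(c['eye'])
    P[z==0]=np.nan
    return P.reshape(480,640,3)
E
python3 - <<'E'
from h import *
for n in('top','scene'):
    c=vision.camera(n); cv2.imwrite(f'pics/{n}0.png',c['pixels']); np.save(f'{n}0.npy',cloud(c)); print(n,c['eye'],np.array(c['rotation']).round(3).tolist(),c['k1'],c['fx'])
s=monitor.sense();print(s['eef_pos'],s['tcp_rot'],s['grip_width'],s['clock'])
E
```

```text
Traceback (most recent call last):
  File "h.py", line 8, in cloud
    P=np.stack([p[:,0]*z,-p[:,1]*z,-z],1)@np.array(c['rotation']).T+np.array(c['eye'])
      ~~~~~~~~~~~~~~~~~~~~~~~~~~~~~~~~~~~~~~~~~~~~~~~~~~~~~~~~~~~~~^~~~~~~~~~~~~~~~~~~
ValueError: operands could not be broadcast together with shapes (307200,) (3,)
```

View pics/top0.png

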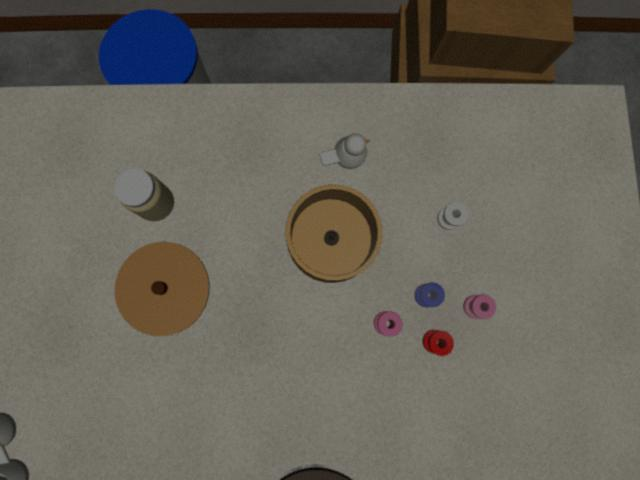

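The top view shows the blue bobbin at (431,294), between pink (389,323), pink (481,306) and red (439,343). The white bobbin is at (453,215), saggar (333,232), lid (161,288), bird (350,150) and jar (138,190). "rotation" is a 3-vector, so I'll treat it as roll, pitch, yaw.

```bash
sed -i "s/np.array(c\['rotation'\]).T/R.from_euler('xyz',c['rotation']).as_matrix().T/; 1a from scipy.spatial.transform import Rotation as R" h.py
python3 - <<'E'
from h import *
for n in('top','scene'):
    c=vision.camera(n); cv2.imwrite(f'pics/{n}0.png',c['pixels']); np.save(f'{n}0.npy',cloud(c)); print(n,c['eye'],c['rotation'],c['k1'],c['fx'])
P=np.load('top0.npy')
for nm,u,v in[('blueflange',424,288),('sagfloor',333,255),('lidplate',140,288),('table',250,400),('white',462,208),('knob',161,285),('bird',353,145),('jar',134,187),('pink',389,330),('red',439,352),('pink2',490,306)]: print(nm,P[v,u].round(1))
s=monitor.sense();print(s['eef_pos'],s['tcp_rot'],s['grip_width'],s['clock'])
E
```

```text
top [442.87717055  17.57794262 955.71728338] [ 0.14159172 -0.02989161 -1.58938785] -0.03852061945123269 450.7095071925571
scene [942.11816885 361.42110913 793.2132488 ] [0.5998487  0.01537489 2.3126841 ] -0.042271235312394836 434.80385558944704
blueflange [ 477.2 -226.1   58.2]
sagfloor [552.1 -48.4  10.4]
lidplate [488.7 352.6  16.9]
table [257.5 127.8  -0.3]
white [ 641.3 -316.4   52.5]
knob [493.  302.2  40. ]
bird [767.  -89.2  84.7]
jar [672.2 330.5 129.6]
pink [ 395.8 -153.    54. ]
red [ 350.6 -250.7   55.3]
pink2 [ 438.5 -359.2   57. ]
[ 182.03989377 -597.57233817  291.65093368] [-3.14041921e+00  1.19684426e-04  2.95720658e-01] 91.99187202004573 0.15
```

View pics/scene0.png

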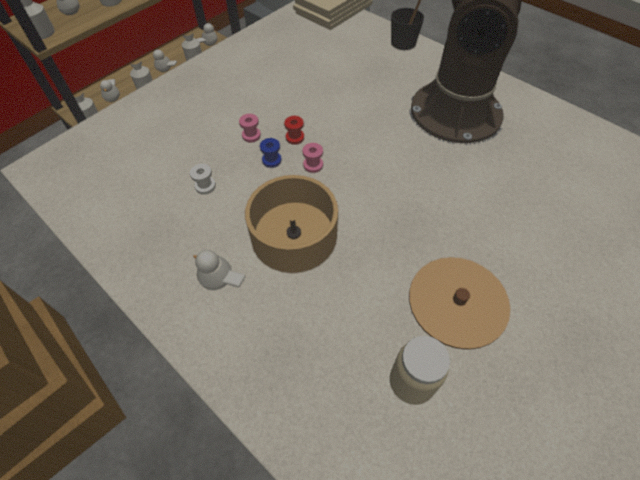

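The scene view agrees: blue bobbin (270,152), pink neighbours (313,157) and (250,127), red (294,130), saggar (292,220), lid (460,300). Next I'll find the centres by intersecting rays with planes at the known heights.

```bash
cat >> h.py <<'E'
def plane(c,uv,z):
    K=np.array([[c['fx'],0,c['cx']],[0,c['fy'],c['cy']],[0,0,1.]])
    p=cv2.undistortPoints(np.asarray(uv,float)[:,None],K,np.array([c['k1'],0,0,0.]))[:,0]
    d=np.stack([p[:,0],-p[:,1],-np.ones(len(p))],1)@R.from_euler('xyz',c['rotation']).as_matrix().T
    e=np.array(c['eye']); return (e+d*((z-e[2])/d[:,2])[:,None])[:,:2]
def disc(c,P,xy,rad,z,dz=5,col=None):
    """top disc at height z near xy: centre & radius by minimum enclosing circle and by hull fit"""
    m=(abs(P[...,2]-z)<dz)&(np.hypot(P[...,0]-xy[0],P[...,1]-xy[1])<rad)
    if col is not None: m&=col
    m=m.astype(np.uint8); n,l,st,_=cv2.connectedComponentsWithStats(m)
    m=(l==1+st[1:,4].argmax()).astype(np.uint8)
    v,u=np.nonzero(m); q=plane(c,np.stack([u,v],1),z)
    h=cv2.convexHull(q.astype(np.float32))[:,0]
    A=np.c_[2*h,np.ones(len(h))]; s=np.linalg.lstsq(A,(h**2).sum(1),rcond=None)[0]
    return s[:2].round(1),round(float(np.sqrt(s[2]+s[:2]@s[:2])),1),[np.round(x,1) for x in cv2.minEnclosingCircle(h)],len(v)
E
python3 - <<'E'
from h import *
for n in('top','scene'):
    c=vision.camera(n);P=cloud(c); I=c['pixels'].astype(int)
    print(n)
    blue=(I[...,0]>I[...,2]+25)
    print(' blue',disc(c,P,(475,-240),45,56,6,blue))
    print(' saggar',disc(c,P,(580,-48),130,95,5))
    print(' plate',disc(c,P,(490,305),115,16,5))
    print(' knob',disc(c,P,(490,305),30,42,5))
    for k,xy in dict(white=(630,-310),pink=(400,-150),red=(355,-255),pink2=(440,-345)).items(): print(' ',k,disc(c,P,xy,45,56,6))
E
```

```text
top
 blue (array([ 464. , -242.9]), 23.4, [array([ 463.6, -242.5]), np.float64(24.3)], 368)
 saggar (array([588.6, -45.5]), 94.3, [array([588.7, -45.7]), np.float64(94.7)], 1501)
 plate (array([488.3, 308.8]), 97.4, [array([487.3, 308.7]), np.float64(98.5)], 6796)
 knob (array([487.8, 308.4]), 13.1, [array([487.8, 308.6]), np.float64(13.6)], 143)
  white (array([ 629.4, -300.7]), 24.8, [array([ 628.3, -300.6]), np.float64(26.0)], 403)
  pink (array([ 407.7, -154.3]), 24.0, [array([ 407.7, -153.9]), np.float64(24.8)], 422)
  red (array([ 368.1, -254.8]), 24.3, [array([ 368.7, -254.8]), np.float64(25.5)], 439)
  pink2 (array([ 437.3, -345.9]), 24.5, [array([ 437.9, -345.8]), np.float64(25.3)], 419)
scene
 blue (array([ 466.7, -241.1]), 24.4, [array([ 468.6, -240. ]), np.float64(27.8)], 219)
 saggar (array([591.4, -43. ]), 94.5, [array([591.3, -42. ]), np.float64(96.2)], 1274)
 plate (array([490.4, 310.7]), 97.8, [array([489.9, 310.4]), np.float64(98.9)], 6974)
 knob (array([489.8, 310. ]), 14.4, [array([490. , 310.1]), np.float64(15.3)], 162)
  white (array([ 631.6, -298.6]), 25.9, [array([ 631. , -297.5]), np.float64(28.1)], 280)
  pink (array([ 412.5, -152.3]), 25.4, [array([ 412.7, -151.7]), np.float64(27.8)], 240)
  red (array([ 370.6, -253.5]), 25.9, [array([ 370.2, -253.2]), np.float64(27.8)], 221)
  pink2 (array([ 440.3, -344.4]), 26.2, [array([ 440.3, -344.1]), np.float64(28.7)], 227)
```

```bash
cat >> h.py <<'E'
def go(x,y,z,yaw=None,n=1):
    """print tool-axis rows (m, turn units) from the current pose to a tool-down pose; n rows"""
    s=monitor.sense(); p=s['eef_pos']; r0=R.from_euler('xyz',s['tcp_rot'])
    yaw=s['tcp_rot'][2] if yaw is None else yaw
    w=(r0.inv()*R.from_euler('xyz',[np.pi,0,yaw])).as_rotvec()
    d=(np.array([x,y,z])-p)/1000
    print('t',round(s['clock'],2),'pos',np.round(p,1),'rot',np.round(s['tcp_rot'],3),'grip',round(s['grip_width'],1))
    for i in range(n):
        print([(r0*R.from_rotvec(w*i/n)).inv().apply(d/n).round(4).tolist(),(w/n/.5).round(3).tolist()])
E
python3 -c "
from h import *
go(465.3,-242,260,1.1,11)"
```

```text
t 0.25 pos [ 182.1 -597.7  291.9] rot [-3.141  0.     0.296] grip 91.9
[[0.0341, -0.0234, 0.0029], [-0.0, -0.0, -0.146]]
[[0.0357, -0.0209, 0.0029], [-0.0, -0.0, -0.146]]
[[0.0371, -0.0182, 0.0029], [-0.0, -0.0, -0.146]]
[[0.0383, -0.0155, 0.0029], [-0.0, -0.0, -0.146]]
[[0.0394, -0.0126, 0.0029], [-0.0, -0.0, -0.146]]
[[0.0402, -0.0097, 0.0029], [-0.0, -0.0, -0.146]]
[[0.0408, -0.0067, 0.0029], [-0.0, -0.0, -0.146]]
[[0.0412, -0.0038, 0.0029], [-0.0, -0.0, -0.146]]
[[0.0413, -0.0007, 0.0029], [-0.0, -0.0, -0.146]]
[[0.0413, 0.0023, 0.0029], [-0.0, -0.0, -0.146]]
[[0.041, 0.0053, 0.0029], [-0.0, -0.0, -0.146]]
```

Request:
{"api": "apply_moves", "payload": {"steps": [[[0.034,-0.023,0.003],[0,0,-0.146]],[[0.036,-0.021,0.003],[0,0,-0.146]],[[0.037,-0.018,0.003],[0,0,-0.146]],[[0.038,-0.0155,0.003],[0,0,-0.146]],[[0.039,-0.0125,0.003],[0,0,-0.146]],[[0.04,-0.01,0.003],[0,0,-0.146]],[[0.041,-0.007,0.003],[0,0,-0.146]],[[0.041,-0.004,0.003],[0,0,-0.146]]]}}

```text
clock: 1.25
eef_pos: [388.1, -338.5, 268.2]
tcp_rot: [3.141, 0.0, 0.882]
contact_force: [-0.4, 0.3, 0.6]
grip_width: 92.0
gripper_force: 0.0
```

Request:
{"api": "apply_moves", "payload": {"steps": [[[0.041,-0.001,0.003],[0,0,-0.146]],[[0.041,0.002,0.003],[0,0,-0.146]],[[0.041,0.005,0.003],[0,0,-0.146]],[[0,0,0],[0,0,0]],[[0,0,0],[0,0,0]]]}}

```text
clock: 1.88
eef_pos: [463.4, -243.1, 259.1]
tcp_rot: [-3.141, 0.001, 1.098]
contact_force: [-0.4, 0.2, -0.8]
grip_width: 91.8
gripper_force: 0.0
```

```bash
python3 -c "
from h import *
go(465.3,-242,97,1.1,4)"
```

```text
t 1.88 pos [ 463.4 -243.1  259.1] rot [-3.141e+00  1.000e-03  1.098e+00] grip 91.8
[[0.0005, 0.0003, 0.0405], [-0.0, 0.0, -0.001]]
[[0.0005, 0.0003, 0.0405], [-0.0, 0.0, -0.001]]
[[0.0005, 0.0003, 0.0405], [-0.0, 0.0, -0.001]]
[[0.0005, 0.0003, 0.0405], [-0.0, 0.0, -0.001]]
```

Request:
{"api": "apply_moves", "payload": {"steps": [[[0.002,0.001,0.04],[0,0,0]],[[0,0,0.04],[0,0,0]],[[0,0,0.04],[0,0,0]],[[0,0,0.022],[0,0,0]],[[0,0,0.02],[0,0,0]],[[0,0,0],[0,0,0]]]}}

```text
clock: 2.62
eef_pos: [463.9, -242.3, 96.1]
tcp_rot: [-3.139, 0.001, 1.097]
contact_force: [-1.0, -0.3, 0.0]
grip_width: 91.7
gripper_force: 0.0
```

Request:
{"api": "apply_moves", "payload": {"steps": [[[0,0,0],[0,0,0]],[[0,0,0],[0,0,0]],[[0,0,0],[0,0,0]],[[0,0,0],[0,0,0]],[[0,0,0],[0,0,0]],[[0,0,0],[0,0,0]]], "fingers": -1}}

```text
clock: 3.38
eef_pos: [465.6, -241.4, 97.4]
tcp_rot: [3.141, 0.0, 1.099]
contact_force: [-0.2, 0.3, 2.9]
grip_width: 49.7
gripper_force: 30.0
```

Gripped at 49.7 mm, the flange diameter. Lifting.

Request:
{"api": "apply_moves", "payload": {"steps": [[[0,0,-0.02],[0,0,0]],[[0,0,-0.04],[0,0,0]],[[0,0,-0.04],[0,0,0]],[[0,0,-0.035],[0,0,0]],[[0,0,0],[0,0,0]]]}}

```text
clock: 4.0
eef_pos: [466.7, -241.7, 234.6]
tcp_rot: [3.137, -0.0, 1.099]
contact_force: [0.1, -0.0, -2.2]
grip_width: 49.7
gripper_force: 30.0
```

Run:
```python
from h import *
for n in('top','scene'):
    c=vision.camera(n);P=cloud(c); I=c['pixels'].astype(int)
    b=(I[...,0]>I[...,2]+25)&(np.hypot(P[...,0]-465,P[...,1]+242)<60)
    print(n,b.sum(),np.nanpercentile(P[b],[1,50,99],axis=0).round(0).tolist() if b.any() else '')
    v,u=np.nonzero(b)
    if n=='scene': cv2.imwrite('pics/lift.png',cv2.resize(c['pixels'][60:260,180:400],None,fx=2.5,fy=2.5))
go(590,-44.2,230,1.1,5)
```

```text
top 168 [[458.0, -247.0, 146.0], [476.0, -226.0, 190.0], [488.0, -213.0, 268.0]]
scene 515 [[444.0, -264.0, 143.0], [471.0, -234.0, 188.0], [490.0, -218.0, 194.0]]
t 4.1 pos [ 465.1 -241.3  231.7] rot [-3.141  0.     1.099] grip 49.4
[[0.0465, 0.0043, 0.0003], [-0.0, 0.0, -0.001]]
[[0.0465, 0.0043, 0.0003], [-0.0, 0.0, -0.001]]
[[0.0465, 0.0043, 0.0003], [-0.0, 0.0, -0.001]]
[[0.0465, 0.0044, 0.0003], [-0.0, 0.0, -0.001]]
[[0.0465, 0.0044, 0.0003], [-0.0, 0.0, -0.001]]
```

View pics/lift.png

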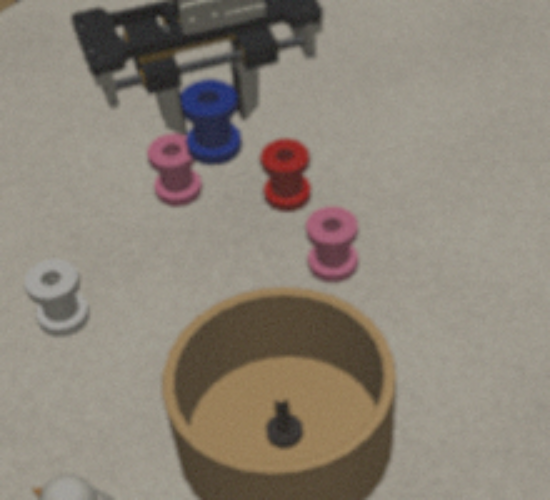

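The crop shows the blue bobbin held upright at (210,120), with the saggar and its pin at (283,425). Now over to the box.

Request:
{"api": "apply_moves", "payload": {"steps": [[[0.025,0.002,0],[0,0,0]],[[0.045,0.004,0],[0,0,0]],[[0.05,0.005,0],[0,0,0]],[[0.05,0.005,0],[0,0,0]],[[0.04,0.004,0],[0,0,0]],[[0.023,0.002,0],[0,0,0]],[[0,0,0],[0,0,0]],[[0,0,0],[0,0,0]]]}}

```text
clock: 5.1
eef_pos: [590.2, -45.6, 231.5]
tcp_rot: [-3.141, 0.002, 1.097]
contact_force: [-0.7, -0.9, -1.2]
grip_width: 49.8
gripper_force: 30.0
```

Run:
```python
from h import *
c=vision.camera('scene');P=cloud(c); I=c['pixels'].astype(int)
z=monitor.sense()['eef_pos'][2]-41
blue=(I[...,0]>I[...,2]+25)
for dz in(5,8): print(z,disc(c,P,(590,-44),50,z,dz,blue))
b=blue&(np.hypot(P[...,0]-590,P[...,1]+44)<50); print(np.nanpercentile(P[b],[1,99],axis=0).round(0).tolist())
cv2.imwrite('pics/over.png',cv2.resize(c['pixels'][100:300,190:400],None,fx=2.8,fy=2.8))
go(590,-44.2,230,1.1,1)
```

```text
190.708167467806 (array([591.5, -43.1]), 23.3, [array([590.4, -42.5]), np.float64(25.4)], 327)
190.708167467806 (array([592.6, -42. ]), 24.0, [array([591.1, -40.9]), np.float64(26.7)], 351)
[[568.0, -65.0, 141.0], [625.0, -22.0, 245.0]]
t 5.15 pos [590.3 -45.8 231.7] rot [-3.141e+00  2.000e-03  1.096e+00] grip 49.6
[[0.0013, -0.001, 0.0017], [-0.001, 0.003, -0.007]]
```

View pics/over.png

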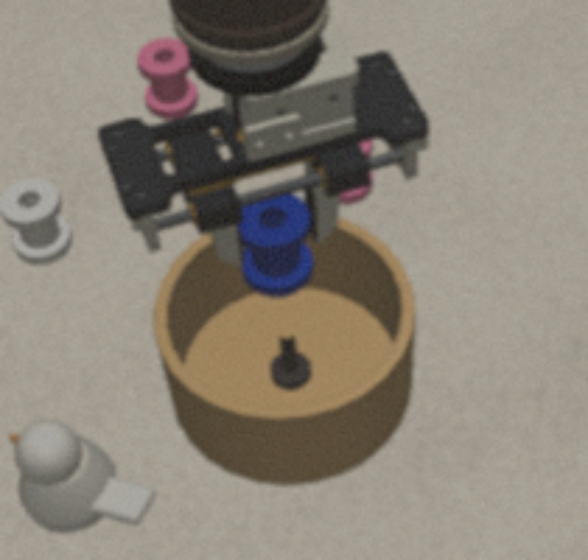

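Measured in the scene camera, bobbin (591.5,-43.1) and box (591.4,-43.0) line up. The picture shows the bobbin at (277,240), upright above the pin at (290,365). Descending.

Request:
{"api": "apply_moves", "payload": {"steps": [[[0,0,0.025],[0,0,0]],[[0,0,0.03],[0,0,0]],[[0,0,0.015],[0,0,0]],[[0,0,0.008],[0,0,0]],[[0,0,0.008],[0,0,0]],[[0,0,0],[0,0,0]]]}}

```text
clock: 5.9
eef_pos: [591.0, -43.9, 146.2]
tcp_rot: [-3.142, 0.0, 1.099]
contact_force: [-0.1, -0.1, -1.4]
grip_width: 49.7
gripper_force: 30.0
```

Request:
{"api": "apply_moves", "payload": {"steps": [[[0,0,0.006],[0,0,0]],[[0,0,0.006],[0,0,0]],[[0,0,0.006],[0,0,0]],[[0,0,0.004],[0,0,0]],[[0,0,0],[0,0,0]]]}}

```text
clock: 6.52
eef_pos: [590.8, -43.8, 123.8]
tcp_rot: [-3.141, 0.0, 1.099]
contact_force: [-0.9, -0.6, -1.4]
grip_width: 49.3
gripper_force: 30.0
```

Request:
{"api": "apply_moves", "payload": {"steps": [[[0,0,0.003],[0,0,0]],[[0,0,0.002],[0,0,0]],[[0,0,0.002],[0,0,0]],[[0,0,0.001],[0,0,0]],[[0,0,0],[0,0,0]]]}}

```text
clock: 7.15
eef_pos: [591.0, -43.9, 116.2]
tcp_rot: [-3.141, 0.0, 1.099]
contact_force: [0.5, -0.5, -0.6]
grip_width: 49.8
gripper_force: 30.0
```

Request:
{"api": "apply_moves", "payload": {"steps": [[[0,0,0.001],[0,0,0]],[[0,0,0],[0,0,0]],[[0,0,0],[0,0,0]]]}}

```text
clock: 7.52
eef_pos: [591.1, -43.8, 115.5]
tcp_rot: [3.141, -0.0, 1.099]
contact_force: [-1.3, 0.3, 3.3]
grip_width: 49.8
gripper_force: 30.0
```

Contact came at the expected height of about 115, so I'm releasing and withdrawing.

Request:
{"api": "apply_moves", "payload": {"steps": [[[0,0,0],[0,0,0]],[[0,0,0],[0,0,0]],[[0,0,0],[0,0,0]],[[0,0,0],[0,0,0]],[[0,0,0],[0,0,0]],[[0,0,0],[0,0,0]]], "fingers": 1}}

```text
clock: 8.28
eef_pos: [591.0, -43.9, 115.2]
tcp_rot: [-3.142, 0.0, 1.099]
contact_force: [0.1, 0.4, -0.3]
grip_width: 91.5
gripper_force: 0.0
```

Request:
{"api": "apply_moves", "payload": {"steps": [[[0,0,-0.02],[0,0,0]],[[0,0,-0.04],[0,0,0]],[[0,0,-0.05],[0,0,0]],[[0,0,-0.05],[0,0,0]],[[0,0,0],[0,0,0]],[[0,0,0],[0,0,0]]]}}

```text
clock: 9.02
eef_pos: [590.7, -44.0, 274.7]
tcp_rot: [-3.141, 0.0, 1.099]
contact_force: [-0.1, 0.2, 0.4]
grip_width: 91.6
gripper_force: 0.0
```

```bash
python3 -c "
from h import *
c=vision.camera('scene');P=cloud(c); I=c['pixels'].astype(int)
blue=(I[...,0]>I[...,2]+25)
print(disc(c,P,(590,-44),50,74,5,blue))
b=blue&(np.hypot(P[...,0]-590,P[...,1]+44)<50); print(np.nanpercentile(P[b],[1,50,80,99],axis=0).round(0).tolist())
go(488.8,309.2,200,1.9,8)"
```

```text
(array([592.2, -43.9]), 24.3, [array([592.2, -44.2]), np.float64(25.4)], 328)
[[569.0, -67.0, 27.0], [594.0, -40.0, 72.0], [607.0, -29.0, 74.0], [615.0, -22.0, 76.0]]
t 9.07 pos [590.3 -44.  274. ] rot [-3.140e+00  1.000e-03  1.099e+00] grip 91.7
[[0.0336, -0.0314, 0.0093], [-0.001, 0.0, -0.2]]
[[0.0365, -0.0279, 0.0093], [-0.001, 0.0, -0.2]]
[[0.0391, -0.0241, 0.0093], [-0.001, 0.0, -0.2]]
[[0.0413, -0.02, 0.0093], [-0.001, 0.0, -0.2]]
[[0.0431, -0.0158, 0.0093], [-0.001, 0.0, -0.2]]
[[0.0445, -0.0114, 0.0092], [-0.001, 0.0, -0.2]]
[[0.0454, -0.0069, 0.0092], [-0.001, 0.0, -0.2]]
[[0.0459, -0.0023, 0.0093], [-0.001, 0.0, -0.2]]
```

Seated: top face at z≈74 and centred. On to the lid.

Request:
{"api": "apply_moves", "payload": {"steps": [[[0.034,-0.031,0.009],[0,0,-0.2]],[[0.0365,-0.028,0.009],[0,0,-0.2]],[[0.039,-0.024,0.009],[0,0,-0.2]],[[0.041,-0.02,0.009],[0,0,-0.2]],[[0.043,-0.016,0.009],[0,0,-0.2]],[[0.0445,-0.0115,0.009],[0,0,-0.2]],[[0.0455,-0.007,0.009],[0,0,-0.2]],[[0.046,-0.0025,0.009],[0,0,-0.2]]]}}

```text
clock: 10.07
eef_pos: [488.5, 310.0, 201.3]
tcp_rot: [-3.139, 0.001, 1.902]
contact_force: [0.4, -0.2, -0.2]
grip_width: 91.9
gripper_force: 0.0
```

Request:
{"api": "apply_moves", "payload": {"steps": [[[0,0,0],[0,0,0]],[[0,0,0],[0,0,0]]]}}

```text
clock: 10.32
eef_pos: [489.3, 308.3, 201.9]
tcp_rot: [-3.139, 0.001, 1.898]
contact_force: [0.8, -0.0, -0.4]
grip_width: 92.1
gripper_force: 0.0
```

```bash
python3 -c "
from h import *
go(488.8,309.2,77,1.9,4)"
```

```text
t 10.32 pos [489.3 308.3 201.9] rot [-3.139e+00  1.000e-03  1.898e+00] grip 92.1
[[0.0003, 0.0, 0.0312], [-0.001, 0.001, -0.001]]
[[0.0003, 0.0, 0.0312], [-0.001, 0.001, -0.001]]
[[0.0003, -0.0, 0.0312], [-0.001, 0.001, -0.001]]
[[0.0003, -0.0, 0.0312], [-0.001, 0.001, -0.001]]
```

Gripping at the knob point would put the fingertips at z 11, inside the plate (top at 16). I'll stop with the TCP at 85, tips at 19.

Request:
{"api": "apply_moves", "payload": {"steps": [[[0,0,0.035],[0,0,0]],[[0,0,0.035],[0,0,0]],[[0,0,0.025],[0,0,0]],[[0,0,0.013],[0,0,0]],[[0,0,0.008],[0,0,0]],[[0,0,0],[0,0,0]],[[0,0,0],[0,0,0]]]}}

```text
clock: 11.2
eef_pos: [490.0, 309.5, 88.0]
tcp_rot: [3.14, -0.0, 1.899]
contact_force: [-0.2, 0.8, -0.0]
grip_width: 91.8
gripper_force: 0.0
```

Request:
{"api": "apply_moves", "payload": {"steps": [[[0,0,0],[0,0,0]],[[0,0,0],[0,0,0]],[[0,0,0],[0,0,0]],[[0,0,0],[0,0,0]],[[0,0,0],[0,0,0]],[[0,0,0],[0,0,0]],[[0,0,0],[0,0,0]],[[0,0,0],[0,0,0]]], "fingers": -1}}

```text
clock: 12.2
eef_pos: [489.5, 309.2, 87.2]
tcp_rot: [-3.141, 0.0, 1.899]
contact_force: [0.2, -0.1, -0.6]
grip_width: 27.4
gripper_force: 30.0
```

Request:
{"api": "apply_moves", "payload": {"steps": [[[0,0,-0.01],[0,0,0]],[[0,0,-0.02],[0,0,0]],[[0,0,-0.03],[0,0,0]],[[0,0,-0.04],[0,0,0]],[[0,0,-0.03],[0,0,0]],[[0,0,-0.01],[0,0,0]],[[0,0,0],[0,0,0]]]}}

```text
clock: 13.08
eef_pos: [489.6, 309.2, 227.7]
tcp_rot: [3.141, 0.0, 1.899]
contact_force: [-0.2, 0.4, -4.7]
grip_width: 27.3
gripper_force: 30.0
```

```bash
python3 -c "
from h import *
go(590,-44.2,226,1.3,10)
for n in('top','scene'):
    c=vision.camera(n);P=cloud(c); I=c['pixels'].astype(int)
    m=(abs(P[...,2]-157)<15)&(np.hypot(P[...,0]-489,P[...,1]-309)<95)&(I[...,2]>I[...,0]+25)
    Q=P[m]; s=np.linalg.lstsq(np.c_[Q[:,:2]-[489,309],np.ones(len(Q))],Q[:,2],rcond=None)[0]; print(n,len(Q),s.round(3))
    print(disc(c,P,(489,309),115,s[2],6))
"
```

```text
t 13.07 pos [489.6 309.2 227.7] rot [3.141 0.    1.899] grip 27.3
[[-0.0367, -0.0019, 0.0002], [0.0, -0.0, 0.12]]
[[-0.0367, 0.0003, 0.0002], [0.0, -0.0, 0.12]]
[[-0.0366, 0.0025, 0.0002], [0.0, -0.0, 0.12]]
[[-0.0364, 0.0047, 0.0002], [0.0, -0.0, 0.12]]
[[-0.0361, 0.0069, 0.0002], [0.0, -0.0, 0.12]]
[[-0.0356, 0.009, 0.0002], [0.0, -0.0, 0.12]]
[[-0.035, 0.0111, 0.0002], [0.0, -0.0, 0.12]]
[[-0.0343, 0.0132, 0.0002], [0.0, -0.0, 0.12]]
[[-0.0334, 0.0152, 0.0002], [0.0, -0.0, 0.12]]
[[-0.0325, 0.0172, 0.0002], [0.0, -0.0, 0.12]]
top 4250 [2.00000e-03 1.00000e-03 1.55778e+02]
(array([488.9, 307.7]), 96.5, [array([489.5, 305.3]), np.float64(97.6)], 4353)
scene 5285 [-0.00000e+00  3.00000e-03  1.55653e+02]
(array([491.5, 309.7]), 98.0, [array([491.6, 310.1]), np.float64(99.0)], 5889)
```

The lid is level and centred in the grip, and its underside at about 140 clears the rim.

Request:
{"api": "apply_moves", "payload": {"steps": [[[-0.02,0,0],[0,0,0.06]],[[-0.035,0,0],[0,0,0.12]],[[-0.0365,0.001,0],[0,0,0.12]],[[-0.0365,0.0035,0],[0,0,0.12]],[[-0.0365,0.0055,0],[0,0,0.12]],[[-0.036,0.008,0],[0,0,0.12]],[[-0.0355,0.01,0],[0,0,0.12]],[[-0.0345,0.0125,0],[0,0,0.12]]]}}

```text
clock: 14.18
eef_pos: [565.6, 41.8, 226.2]
tcp_rot: [-3.14, 0.001, 1.445]
contact_force: [0.0, 0.0, -5.6]
grip_width: 27.1
gripper_force: 30.0
```

Request:
{"api": "apply_moves", "payload": {"steps": [[[-0.034,0.0145,0],[0,0,0.12]],[[-0.025,0.01,0],[0,0,0.06]],[[-0.01,0.005,0],[0,0,0]],[[0,0,0],[0,0,0]],[[0,0,0],[0,0,0]]]}}

```text
clock: 14.8
eef_pos: [583.9, -26.4, 227.3]
tcp_rot: [-3.141, -0.001, 1.361]
contact_force: [-0.4, 0.7, -4.2]
grip_width: 27.3
gripper_force: 30.0
```

```bash
python3 -c "
from h import *
go(590.6,-44.2,190,1.3,2)"
```

```text
t 14.8 pos [583.9 -26.4 227.3] rot [-3.141e+00 -1.000e-03  1.361e+00] grip 27.3
[[-0.008, 0.0051, 0.0186], [-0.0, -0.001, 0.061]]
[[-0.0079, 0.0054, 0.0186], [-0.0, -0.001, 0.061]]
```

Request:
{"api": "apply_moves", "payload": {"steps": [[[-0.008,0.005,0],[0,0,0]],[[-0.008,0.005,0],[0,0,0]],[[0,0,0],[0,0,0]],[[0,0,0],[0,0,0]]]}}

```text
clock: 15.3
eef_pos: [590.6, -45.8, 227.2]
tcp_rot: [-3.141, -0.0, 1.359]
contact_force: [-0.1, 0.6, -4.4]
grip_width: 27.2
gripper_force: 30.0
```

```bash
python3 -c "
from h import *
go(590.6,-44.2,190,None,1)
c=vision.camera('scene');P=cloud(c);print(disc(c,P,(590,-44),115,155.6,6))
go(590.6,-44.2,190,None,1)"
```

```text
t 15.3 pos [590.6 -45.8 227.2] rot [-3.141 -0.     1.359] grip 27.2
[[0.0016, -0.0003, 0.0372], [-0.0, -0.0, 0.0]]
(array([593. , -42.2]), 97.3, [array([592.5, -41.6]), np.float64(98.5)], 4402)
t 15.35 pos [590.5 -45.7 227.2] rot [-3.141 -0.     1.359] grip 27.4
[[0.0015, -0.0003, 0.0372], [-0.0, -0.0, 0.0]]
```

Within 2 mm of the box axis, with 9 mm of clearance around the lip. Lowering.

Request:
{"api": "apply_moves", "payload": {"steps": [[[0,0,0.012],[0,0,0]],[[0,0,0.015],[0,0,0]],[[0,0,0.01],[0,0,0]],[[0,0,0.005],[0,0,0]],[[0,0,0.004],[0,0,0]],[[0,0,0.003],[0,0,0]],[[0,0,0],[0,0,0]]]}}

```text
clock: 16.23
eef_pos: [590.6, -46.0, 178.2]
tcp_rot: [3.142, 0.0, 1.359]
contact_force: [0.4, 0.3, -4.8]
grip_width: 27.3
gripper_force: 30.0
```

Request:
{"api": "apply_moves", "payload": {"steps": [[[0,0,0.001],[0,0,0]],[[0,0,0.001],[0,0,0]],[[0,0,0],[0,0,0]]]}}

```text
clock: 16.6
eef_pos: [590.6, -46.0, 176.2]
tcp_rot: [3.142, 0.0, 1.359]
contact_force: [0.3, -0.3, -4.4]
grip_width: 27.4
gripper_force: 30.0
```

Request:
{"api": "apply_moves", "payload": {"steps": [[[0,0,0.001],[0,0,0]],[[0,0,0.0005],[0,0,0]],[[0,0,0],[0,0,0]]]}}

```text
clock: 16.98
eef_pos: [590.6, -46.0, 174.6]
tcp_rot: [-3.141, 0.0, 1.359]
contact_force: [-0.3, 0.6, -3.6]
grip_width: 27.4
gripper_force: 30.0
```

Request:
{"api": "apply_moves", "payload": {"steps": [[[0,0,0.0005],[0,0,0]],[[0,0,0.0005],[0,0,0]],[[0,0,0],[0,0,0]]]}}

```text
clock: 17.35
eef_pos: [590.7, -46.0, 174.2]
tcp_rot: [3.141, 0.0, 1.359]
contact_force: [-2.1, -0.6, 3.0]
grip_width: 27.4
gripper_force: 30.0
```

The force has gone from -4.5 to +3 N, so the rim carries the lid. Releasing.

Request:
{"api": "apply_moves", "payload": {"steps": [[[0,0,0],[0,0,0]],[[0,0,0],[0,0,0]],[[0,0,0],[0,0,0]],[[0,0,0],[0,0,0]],[[0,0,0],[0,0,0]],[[0,0,0],[0,0,0]],[[0,0,0],[0,0,0]]], "fingers": 1}}

```text
clock: 18.23
eef_pos: [590.6, -46.0, 173.7]
tcp_rot: [3.142, 0.0, 1.359]
contact_force: [-0.1, 0.3, 0.7]
grip_width: 90.3
gripper_force: 0.0
```

Request:
{"api": "apply_moves", "payload": {"steps": [[[0,0,-0.01],[0,0,0]],[[0,0,-0.03],[0,0,0]],[[0,0,-0.05],[0,0,0]],[[0,0,-0.04],[0,0,0]],[[0,0,0],[0,0,0]],[[0,0,0],[0,0,0]]]}}

```text
clock: 18.98
eef_pos: [590.3, -46.0, 303.6]
tcp_rot: [-3.141, 0.0, 1.359]
contact_force: [-0.4, -0.3, -0.7]
grip_width: 91.9
gripper_force: 0.0
```

```bash
python3 -c "
from h import *
c=vision.camera('scene');P=cloud(c);I=c['pixels'].astype(int);print(disc(c,P,(590,-44),115,103,5))
m=(abs(P[...,2]-103)<10)&(np.hypot(P[...,0]-590,P[...,1]+44)<90)&(I[...,2]>I[...,0]+25)
Q=P[m]; print(np.linalg.lstsq(np.c_[Q[:,:2]-[590,-44],np.ones(len(Q))],Q[:,2],rcond=None)[0].round(4))
cv2.imwrite('pics/end.png',c['pixels']);s=monitor.sense();print(s['eef_pos'],s['grip_width'])"
```

```text
(array([592.6, -43.5]), 97.6, [array([593.5, -43.8]), np.float64(99.2)], 5750)
[-1.100000e-03  4.000000e-04  1.028459e+02]
[590.07353592 -46.09651595 302.9624201 ] 91.7340459093893
```

View pics/end.png

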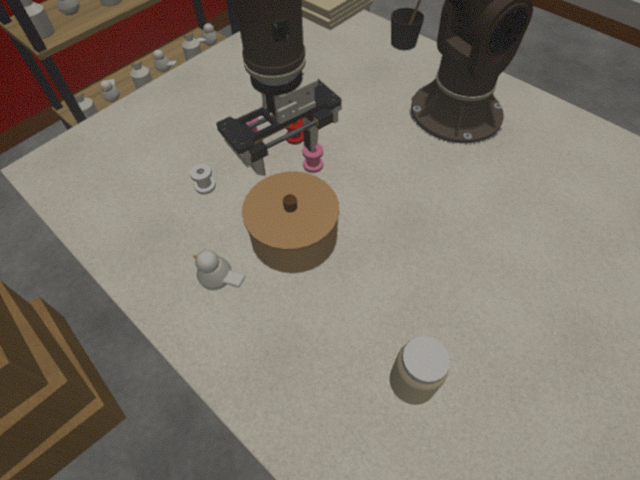

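The lid lies flat on the box at (291,212), plate top z 102.8 against 103 expected. The white bobbin, bird and jar haven't moved.

```bash
python3 -c "
from h import *
print(sign_off())"
```

```text
the job is handed in; nothing more can be done
None
```

The blue bobbin sits on the pin's collar with the lid flat on the box; the job was handed in at about 19 s of the 64 s allowed, and sign-off returned no verdict.

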